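# Post a carton through a spring-flap drop chute

## Robot

A 6-joint arm with a two-finger parallel gripper is mounted at the origin on the work surface. World frame = base frame: x ahead of the robot, y to its left, z up, the work surface at z = 0. Lengths are in m, angles in rad, forces in N, time in s.
With the tool pointing down it reaches from about 0.325 to 0.875 m from the base axis. Payload 4.4 kg.
Tool frame: the origin (TCP) lies midway between the tips of the shut fingers; the grasp point (between the pads) lies 19 mm behind it; z points along the fingers, y is the direction in which the jaws open and shut (so a half turn about z gives the same grasp; the last joint's range is limited). The gripper opens to 85 mm and grips with 20 to 120 N. Pads are 22 mm wide; open, the fingers measure 114 mm over their backs; the gripper's body (76 mm by 85 mm) begins 54 mm behind the grasp point. The pads swing forward as they close: fully open they stand 13 mm farther back than shut.
Start: joints at [1.188, 0.207, 1.542, -0, 1.393, -0.15], TCP at [0.132, 0.56, 0.195] pointing down, gripper open.
Joint ranges: [-2.73, 2.73], [-0.86, 2.22], [0.23, 2.46], [-1.11, 4.25], [0.08, 2.63], [-2.82, 2.82]. Speed limits (rad/s): [2.79, 2.79, 3.14, 3.14, 3.14, 3.14].

## Interface

Orientations are given as a unit quaternion [x, y, z, w].
In Python, from station import r gives the robot as it stands.
- The arm moves only by the tool arm_command, never from a script. Its argument "rows" is a list of rows, each an object of numbers: "dx", "dy", "dz": the shift along the tool's x, y, z in mm; "wx", "wy", "wz": the turn, a rotation vector about the tool's x, y, z in degrees; "grip": the closure, from 0 (fully open) to 1 (shut). A call has 1 to 10 rows; each row shifts and turns the commanded pose from where the row before left it, along the tool's axes as they then stand; what a row does not reach is not made up. A row lasts 1/10 s, in which the tool goes at most 50 mm and 8.59 degrees, less where a joint would pass 70% of its speed; a pose out of reach is approached as far as the arm can. A call with a gripper value outside its range is refused whole. The fingers move at their own pace and stop on an object; "force" is the grip in N (left out, the last holds). Time passes only in rows, so rows that do not move let the fingers close. It gives the time, the measured TCP pose, the force and the opening at its end, in the units of the state.
- r.read_state(): the state, without advancing time (a new reading comes with each control period).
- r.snapshot(name): name is "scene" or "top"; returns a dict with "frame" (480x640x3 uint8, blue, green, red), "camera_matrix" (3x3 intrinsics, pixels), "R" (3x3) and "t" (3): a world point X has camera coordinates R X + t. Camera axes: x right, y down, z forward; pixel columns grow to the right and rows downward; lengths in m; the calibration is good to about 2 mm. A picture is of the moment at which its call begins. There is no depth.
- r.close_job(): hands the job in, once; it reports no verdict.
Trained networks look in the newest picture that a camera, given by its name, has taken for a name from the list of things; names that differ only in an ending like _2 or _b are one class to them, and where a whole thing is asked for, a point or a joint stands for the part that bears it (a point fixed in the world has none). Each returns a list of dicts, best first, with "score" (0 to 1); they miss things now and then, are a little off and sometimes report something else, mostly with a low value. They report only what shows in the picture. A call takes as long as a camera call. They do not tell look-alikes from the thing itself.
- r.search_frame(query, camera): "xyz" ([x, y, z] in m, in the coordinates of the camera as it stood for that picture, good to about 4 mm: the middle of the surface that is visible of it).
- r.pinpoint(query, camera): "xyz" ([x, y, z] in m, in the coordinates of the camera as it stood for that picture, good to about 4 mm: a listed point, or the origin of a listed thing).
The state is a dict: "t": time; "joint_pos": joint angles; "joint_vel": joint speeds; "effort": joint torques, N m; "tool_pos": TCP position; "ee_rot": TCP orientation; "force": force on the tool from outside, world axes, zero at the start; "wrist_torque": the same for the moment, N m; "finger_gap": opening from 0.0 (shut) to 1.0 (fully open).
Only numpy, scipy, OpenCV 4.12 (cv2) and the standard library are available. Lean on these libraries where they do the work, as an engineer would, in place of code of your own. Each camera call takes 0.05 s, during which the arm holds its last target.

## Task

Post the small green carton that lies on the raised deck into the drop chute behind it. With one fingertip press the chute's paddle down and hold it there, so that the spring-closed flap stays swung open, and with the other fingertip push the carton along the deck, under the flap, until it drops into the bin inside; then let the flap close. Push only, never lift the carton, do not let the carton press against the flap, and leave the things standing around alone.

Things in the scene. Friction and masses are not known exactly. Their poses are not given: they have to be found in the camera images.
- chute: Fixed drop chute, turned about z. Origin: on the bench, mid lane, straight under the flap's hinge. x = pushing direction, into the chute; y left, the paddle's side. In this frame (mm): steel deck, top 75 high, x -180 to -12, y -45 to 45; rails 7 high along it leave a lane 72 wide. Bin beyond: floor 6 high, x -12 to 110, 72 wide, under a clear window.
- deck_edge (a point): Middle of the deck's far edge, on its top (chute x -12, 75 high). A carton whose centre is past this edge tips into the bin; push it 10 to 15 mm further to be sure.
- header (a point): Top middle of the fixed bar over the chute's mouth, chute x 4, 153.5 high; it spans chute x -2 to 10, underside 147 high. Side cheeks, y 36 to 42 and -36 to -42, 150 high, begin at chute x -30. Fingers must stop short of bar and hinge.
- flap: Aluminium flap and its paddle, one rigid piece. Origin: on the hinge axis (along y) mid lane, 140 high; closed, axes as the chute's. Its z axis leans from vertical by the opening: 0 closed, 0.87 rad with the paddle level, stop at 0.98. Flap 68 wide, 2 thick, hangs 63 down, swings INTO the chute and up. Spring 0.16 Nm closed to 0.25 Nm open. At 0.87 the carton passes clear below it.
- paddle_end (a point): On the paddle's upper face, at its robot-side end, mid width (chute y 70). Closed: chute x -135, 222 high. The paddle is a slick, low-friction strip 146 x 46 x 3, chute y 49 to 95, left of the cheek, with a 9 high flange on its outer edge (y 95 to 98); closed it slopes up towards the robot at 50 deg, from its lower end at x -41, 111 high.
- paddle_mid (a point): On the paddle's upper face, half-way along, chute y 70. Pressed down (flap 0.87 rad open) the paddle lies level, chute x -150 to -4, top 90 high, 15 above the deck: a fingertip kept at that height slides along it while the other, at the same height, pushes. It takes about 2 N at its robot-side end, 6 N near x -40.
- carton_mid (a point): Centre of the green lidded carton, 60 x 60 x 32 high, about 0.12 kg, on the deck in the lane in front of the flap, sides about parallel to the lane, z up.
- green_box: Bystander: a larger green carton, 65 x 65 x 45 high, on the bench. Origin: centre of its underside.
- tape_roll: Bystander: a off-white ring (tape roll), outside diameter 90, 24 high, lying on the bench. Origin: centre of its underside.
- dispenser: Bystander: a blue desk tape dispenser, 150 x 55, 94 high, on the bench. Origin: centre of its underside.
Things that resemble listed ones, but are neither listed nor needed, are in the scene too. What is shaped like the part that bears carton_mid but purple or red is not meant.

How it is judged:
By the outcome, as a careful person would: the job done as asked, in the order asked, and still so for the second after the job is handed in, with the robot touching nothing.
It also fails if it takes over 45 s, if anything falls off the work surface, if the arm or the gripper's body presses on something with over 40 N, if the wrist force passes 120 N, or if a joint passes its speed limit or range.

## Working session

There is one attempt and no reset: what is moved stays moved. The work goes in short steps, Python scripts to look and compute and a tool call to move; the robot and the scene stay as the last step left them, time stands still between calls to the robot, and variables do not carry over. Pictures are saved under pics/ and viewed, and the job is handed in when it is done.

Besides the shell and the picture viewer there is one more tool, called as a command line: name --argument value ..., lists and objects as JSON in quotes. arm_command: Moves the arm, as the interface text tells. Its arguments: {"type":"object","properties":{"rows":{"type":"array"},"force":{"type":"number"}},"required":["rows"]}

```bash
ls; mkdir -p pics
cat > h.py <<'E'
import numpy as np, cv2
from station import r
def toworld(s,p): return s["R"].T@(np.array(p)-s["t"])
def proj(s,X):
    c=np.array(s["R"])@np.array(X)+s["t"]; u=np.array(s["camera_matrix"])@c; return u[:2]/u[2]
E
python3 - <<'E'
from h import *
print(r.read_state())
for c in ["scene","top"]:
    s=r.snapshot(c); cv2.imwrite(f"pics/{c}1.png",s["frame"])
    print(c, "cam pos",-s["R"].T@s["t"])
    for q in ["chute","deck_edge","header","flap","paddle_end","paddle_mid","carton_mid","green_box","tape_roll","dispenser"]:
        for d in r.pinpoint(q,c)[:4]:
            w=toworld(s,d["xyz"]); print(q,round(d["score"],2),w.round(4),proj(s,w).round(0))
E
```

```text
pics
{'t': 0.0, 'joint_pos': array([ 1.18852172e+00,  2.07429550e-01,  1.54294069e+00,  1.21782686e-05,
        1.39350376e+00, -1.50486550e-01]), 'joint_vel': array([ 2.67061647e-04, -1.30452663e-03, -1.05719788e-03, -5.05244890e-05,
       -3.02016212e-03,  8.64121860e-04]), 'effort': array([-2.23762479e-03, -3.83058643e+01, -2.91581243e+01, -5.68135874e-04,
        1.08497983e-02,  1.80765440e-06]), 'tool_pos': array([0.13177392, 0.55884371, 0.19422672]), 'ee_rot': array([ 1.15635766e-01,  9.93291029e-01, -1.09886316e-03, -3.06053241e-04]), 'force': array([ 0.21187525,  0.61534469, -0.12612462]), 'wrist_torque': array([-0.0428623 , -0.03032476, -0.00913434]), 'finger_gap': 1.0032314232202397}
scene cam pos [ 1.25968298 -0.17039771  1.17506927]
deck_edge 0.44 [0.6924 0.3734 0.0028] [485. 277.]
deck_edge 0.26 [ 0.6153 -0.0515  0.155 ] [291. 250.]
header 0.35 [0.4921 0.0328 0.2242] [317. 175.]
paddle_end 0.7 [0.4884 0.0332 0.2237] [316. 173.]
paddle_mid 0.77 [0.532  0.0323 0.1679] [321. 206.]
carton_mid 0.95 [ 0.5125 -0.1684  0.0193] [232. 256.]
carton_mid 0.92 [ 0.5548 -0.0439  0.09
[... 339 characters left out ...]
.0363 0.225 ] [296. 280.]
deck_edge 0.62 [ 0.6039 -0.0515  0.0703] [334. 237.]
deck_edge 0.37 [ 0.617  -0.0548  0.1407] [337. 226.]
header 0.72 [ 0.6211 -0.0529  0.1531] [336. 223.]
flap 0.95 [ 0.6155 -0.0564  0.1398] [337. 226.]
paddle_end 0.65 [0.4903 0.0346 0.2257] [297. 281.]
paddle_mid 0.7 [0.5407 0.0252 0.1658] [301. 259.]
carton_mid 0.97 [ 0.5557 -0.0481  0.0907] [333. 256.]
carton_mid 0.96 [ 0.5156 -0.1694  0.0096] [382. 275.]
carton_mid 0.89 [ 0.645  -0.2148  0.0144] [398. 223.]
carton_mid 0.61 [0.5465 0.1317 0.0158] [259. 266.]
green_box 0.9 [ 0.4814  0.3336 -0.0049] [177. 295.]
tape_roll 0.7 [ 0.4762 -0.3268 -0.0024] [445. 290.]
dispenser 0.69 [ 0.6951  0.3717 -0.0014] [163. 210.]
```

View pics/scene1.png

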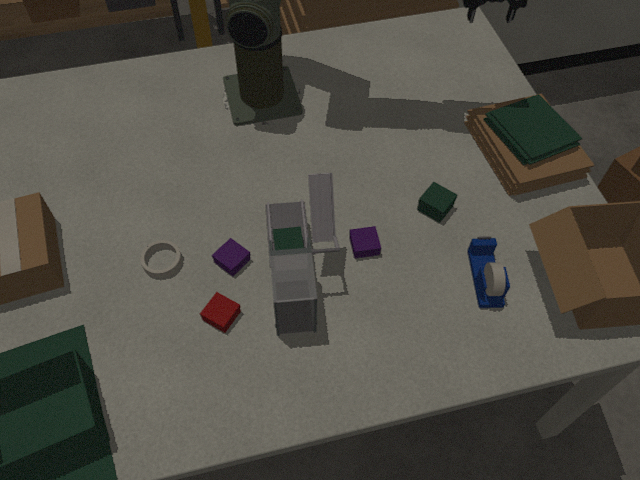

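View pics/top1.png

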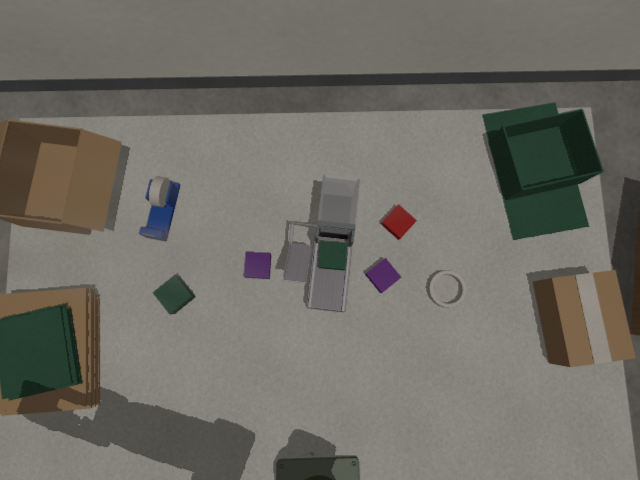

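```bash
cat >> h.py <<'E'
def draw(s,x0,y0,yaw,open_=0.0,sc=4,box=None,carton=None):
    c,sn=np.cos(yaw),np.sin(yaw)
    W=lambda p:[x0+c*p[0]-sn*p[1],y0+sn*p[0]+c*p[1],p[2]]
    u0,v0,u1,v1=box
    im=cv2.resize(s["frame"][v0:v1,u0:u1],None,fx=sc,fy=sc,interpolation=cv2.INTER_CUBIC)
    im=np.clip(im.astype(float)*1.6,0,255).astype(np.uint8)
    def L(pts,col):
        q=[((proj(s,W(np.array(p)/1000))-[u0,v0]+.5)*sc).astype(int) for p in pts]
        cv2.polylines(im,[np.array(q).reshape(-1,1,2)],True,col,1)
    L([(-180,-45,75),(-12,-45,75),(-12,45,75),(-180,45,75)],(0,255,255))
    L([(-2,-36,153.5),(10,-36,153.5),(10,36,153.5),(-2,36,153.5)],(255,255,0))
    L([(-135,49,222),(-41,49,111),(-41,95,111),(-135,95,222)],(0,0,255))
    if carton is not None:
        cx,cy,a=carton; ca,sa=np.cos(a),np.sin(a)
        L([(cx+ca*i-sa*j,cy+sa*i+ca*j,107) for i,j in((-30,-30),(30,-30),(30,30),(-30,30))],(0,255,0))
    return im
E
python3 - <<'E'
from h import *
for c,b in(("top",(270,165,400,325)),("scene",(240,160,380,340))):
    s=r.snapshot(c)
    f=s["frame"].astype(int)
    im=draw(s,0.6155,-0.0565,np.deg2rad(-8.4),box=b,carton=(-59,0,0),sc=3.7 if c=="top" else 3.3)
    cv2.imwrite(f"pics/ov_{c}1.png",im)
E
```

```text
(no output)
```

View pics/ov_top1.png

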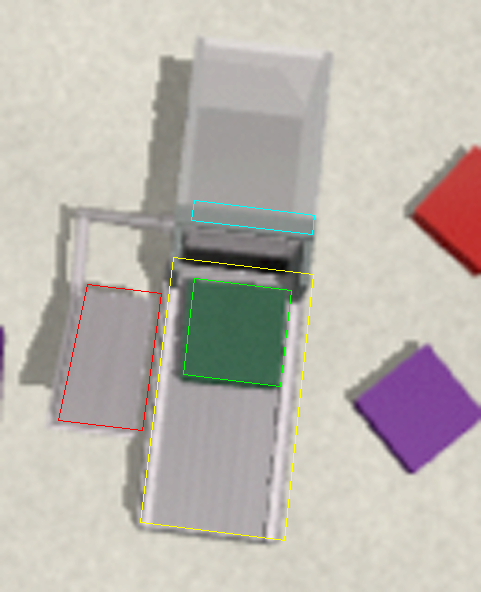

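View pics/ov_scene1.png

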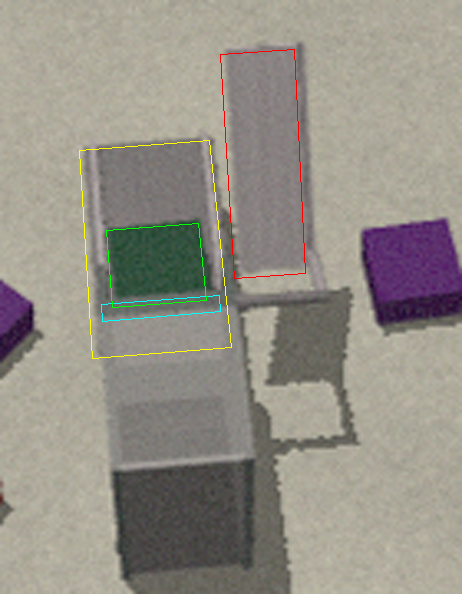

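Run:
```python
from h import *
for c,b in(("top",(270,165,400,325)),("scene",(240,160,380,340))):
    s=r.snapshot(c)
    ims=[draw(s,0.6145,-0.0560,np.deg2rad(a),box=b,carton=(-59,0,np.deg2rad(d)),sc=3.1) for a,d in((-7.2,-1),)]
    ims+=[draw(s,0.6145,-0.0565,np.deg2rad(-8.4),box=b,carton=(-60,-1,0),sc=3.1)]
    cv2.imwrite(f"pics/ov_{c}2.png",np.hstack(ims)[:,:800])
```

```text
(no output)
```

View pics/ov_top2.png

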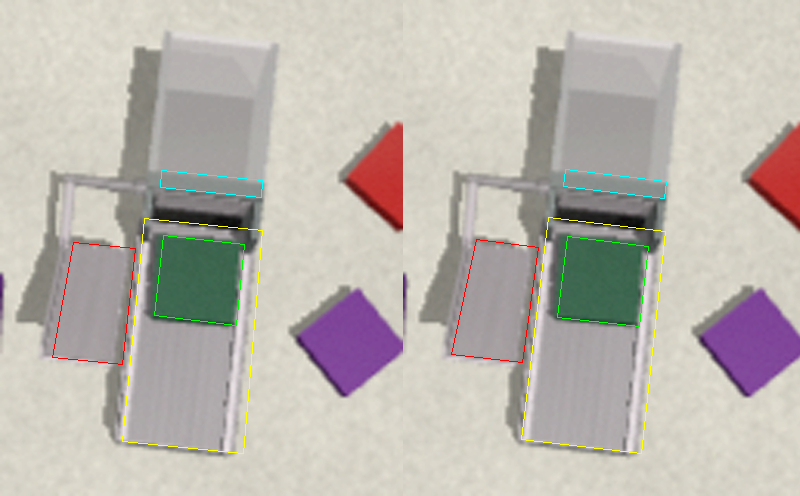

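View pics/ov_scene2.png

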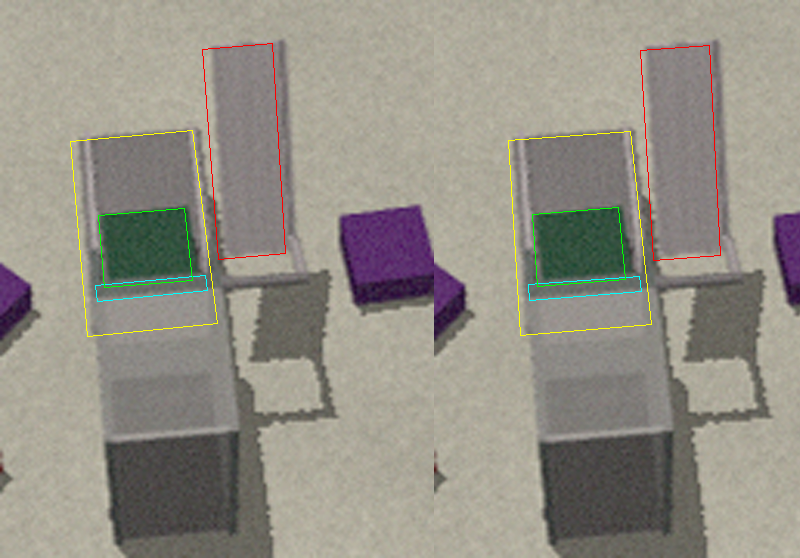

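```bash
cat >> h.py <<'E'
from scipy.spatial.transform import Rotation as Ro
X0=np.array([0.615,-0.0547,0]); YAW=np.deg2rad(-8.0)
RC=Ro.from_euler('z',YAW).as_matrix()
def W(p): return X0+RC@(np.array(p,float)/1000)
def C(w): return RC.T@(np.array(w)-X0)*1000
def Rt(t):  # tool axes, tilt t deg
    B=np.array([[-1,0,0],[0,1,0],[0,0,-1.]]).T
    return RC@B@Ro.from_euler('y',-t,degrees=True).as_matrix()
def plan(p,t):
    st=r.read_state(); R=Ro.from_quat(st["ee_rot"]).as_matrix()
    d=R.T@(W(p)-st["tool_pos"])*1000
    rv=np.rad2deg(Ro.from_matrix(R.T@Rt(t)).as_rotvec())
    d2=Rt(t).T@(W(p)-st["tool_pos"])*1000
    print("t",st["t"],"chute",C(st["tool_pos"]).round(1),"F",(RC.T@st["force"]).round(2),"gap",round(st["finger_gap"],3))
    print("shift first (cur axes)",d.round(1),"rotvec",rv.round(2),"shift in target axes",d2.round(1))
E
python3 - <<'E'
from h import *
plan((-114,31,300),15)
E
```

```text
t 1.3 chute [-563.7  541.1  195.4] F [ 0.06  0.24 -0.24] gap 0.998
shift first (cur axes) [-494.7 -466.6 -104.6] rotvec [ -0.69 -14.99  -5.25] shift in target axes [-461.5 -510.1   15.3]
```

arm_command --rows '[{"dz": -35,"grip": 0.44},{"dz": -35},{"dz": -30},{"dx": -24,"dy": -24},{"dx": -24,"dy": -24},{"dx": -24,"dy": -24},{"dx": -24,"dy": -24},{"dx": -24,"dy": -24},{"dx": -24,"dy": -24},{"dx": -24,"dy": -24}]'

```text
schema error: expected keys dx, dy, dz, wx, wy, wz, grip
```

arm_command --rows '[{"dx": -24,"dy": -24},{"dx": -24,"dy": -24},{"dx": -24,"dy": -24},{"dx": -24,"dy": -24},{"dx": -24,"dy": -24},{"dx": -24,"dy": -24},{"dx": -24,"dy": -24},{"dx": -24,"dy": -24},{"dx": -24,"dy": -24},{"dx": -24,"dy": -24}]'

```text
schema error: expected keys dx, dy, dz, wx, wy, wz, grip
```

Run:
```python
from h import *
plan((-114,31,300),15)
```

```text
t 1.3 chute [-563.7  541.1  195.4] F [ 0.06  0.24 -0.24] gap 0.998
shift first (cur axes) [-494.7 -466.6 -104.6] rotvec [ -0.69 -14.99  -5.25] shift in target axes [-461.5 -510.1   15.3]
```

All keys are needed in every row.

arm_command --rows '[{"dx": 0,"dy": 0,"dz": -35,"wx": 0,"wy": 0,"wz": 0,"grip": 0.44},{"dx": 0,"dy": 0,"dz": -35,"wx": 0,"wy": 0,"wz": 0,"grip": 0.44},{"dx": 0,"dy": 0,"dz": -35,"wx": 0,"wy": 0,"wz": 0,"grip": 0.44},{"dx": -24,"dy": -24,"dz": 0,"wx": 0,"wy": 0,"wz": 0,"grip": 0.44},{"dx": -24,"dy": -24,"dz": 0,"wx": 0,"wy": 0,"wz": 0,"grip": 0.44},{"dx": -24,"dy": -24,"dz": 0,"wx": 0,"wy": 0,"wz": 0,"grip": 0.44},{"dx": -24,"dy": -24,"dz": 0,"wx": 0,"wy": 0,"wz": 0,"grip": 0.44},{"dx": -24,"dy": -24,"dz": 0,"wx": 0,"wy": 0,"wz": 0,"grip": 0.44},{"dx": -24,"dy": -24,"dz": 0,"wx": 0,"wy": 0,"wz": 0,"grip": 0.44},{"dx": -24,"dy": -24,"dz": 0,"wx": 0,"wy": 0,"wz": 0,"grip": 0.44}]'

```text
t: 2.3
tool_pos: [0.2575, 0.3563, 0.3006]
ee_rot: [0.115, 0.993, 0.0, 0.0]
force: [1.2, 0.2, 0.4]
finger_gap: 0.559
```

arm_command --rows '[{"dx": -24,"dy": -24,"dz": 0,"wx": 0,"wy": 0,"wz": 0,"grip": 0.44},{"dx": -24,"dy": -24,"dz": 0,"wx": 0,"wy": 0,"wz": 0,"grip": 0.44},{"dx": -24,"dy": -24,"dz": 0,"wx": 0,"wy": 0,"wz": 0,"grip": 0.44},{"dx": -24,"dy": -24,"dz": 0,"wx": 0,"wy": 0,"wz": 0,"grip": 0.44},{"dx": -24,"dy": -24,"dz": 0,"wx": 0,"wy": 0,"wz": 0,"grip": 0.44},{"dx": -24,"dy": -24,"dz": 0,"wx": 0,"wy": 0,"wz": 0,"grip": 0.44},{"dx": -24,"dy": -24,"dz": 0,"wx": 0,"wy": 0,"wz": 0,"grip": 0.44},{"dx": -24,"dy": -24,"dz": 0,"wx": 0,"wy": 0,"wz": 0,"grip": 0.44},{"dx": -24,"dy": -24,"dz": 0,"wx": 0,"wy": 0,"wz": 0,"grip": 0.44},{"dx": -24,"dy": -24,"dz": 0,"wx": 0,"wy": 0,"wz": 0,"grip": 0.44}]'

```text
t: 3.3
tool_pos: [0.436, 0.0675, 0.3006]
ee_rot: [0.116, 0.993, 0.0, 0.0]
force: [0.2, 0.0, 0.5]
finger_gap: 0.561
```

Run:
```python
from h import *
plan((-114,31,300),15)
```

```text
t 3.3 chute [-194.2   96.1  300.6] F [0.18 0.03 0.54] gap 0.561
shift first (cur axes) [-85.9 -57.4   0.6] rotvec [ -0.68 -14.95  -5.27] shift in target axes [-77.3 -65.1  21.3]
```

arm_command --rows '[{"dx": -28.6,"dy": -19.1,"dz": 0,"wx": 0,"wy": 0,"wz": 0,"grip": 0.44},{"dx": -28.6,"dy": -19.1,"dz": 0,"wx": 0,"wy": 0,"wz": 0,"grip": 0.44},{"dx": -28.6,"dy": -19.1,"dz": 0,"wx": 0,"wy": 0,"wz": 0,"grip": 0.44},{"dx": 0,"dy": 0,"dz": 0,"wx": -0.23,"wy": -5,"wz": -1.75,"grip": 0.44},{"dx": 0,"dy": 0,"dz": 0,"wx": -0.23,"wy": -5,"wz": -1.75,"grip": 0.44},{"dx": 0,"dy": 0,"dz": 0,"wx": -0.23,"wy": -5,"wz": -1.75,"grip": 0.44},{"dx": 0,"dy": 0,"dz": 0,"wx": 0,"wy": 0,"wz": 0,"grip": 0.44}]'

```text
t: 4.0
tool_pos: [0.5033, -0.0062, 0.2991]
ee_rot: [0.069, 0.989, -0.009, 0.129]
force: [0.1, 0.3, 0.4]
finger_gap: 0.561
```

```bash
cat >> h.py <<'E'
def pics(n):
    for c,b in(("top",(260,165,400,325)),("scene",(230,110,390,340))):
        s=r.snapshot(c); u0,v0,u1,v1=b
        im=cv2.resize(s["frame"][v0:v1,u0:u1],None,fx=600/(v1-v0),fy=600/(v1-v0),interpolation=cv2.INTER_CUBIC)
        yield np.clip(im.astype(float)*1.6,0,255).astype(np.uint8)[:, :400]
def save(n): cv2.imwrite(f"pics/{n}.png",np.hstack(list(pics(n)))[:600,:800])
E
python3 - <<'E'
from h import *
plan((-114,31,230),15)
save("above1")
E
```

```text
t 4.0 chute [-117.3   32.5  299.1] F [0.07 0.31 0.39] gap 0.561
shift first (cur axes) [14.6 -1.5 67.7] rotvec [ 0.01 -0.1  -0.  ] shift in target axes [14.7 -1.5 67.6]
```

View pics/above1.png

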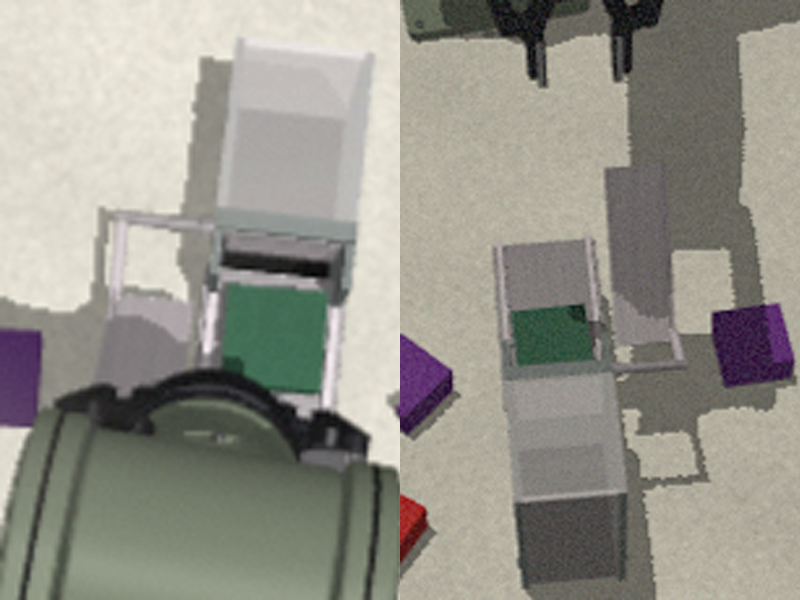

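Run:
```python
from h import *
s=r.snapshot("scene"); st=r.read_state()
R=Ro.from_quat(st["ee_rot"]).as_matrix()
for y in(-31,-27,27,31):
  for d in (0,-5): print(y,d,proj(s,st["tool_pos"]+R@np.array([0,y,d])/1000).round(1))
```

```text
-31 0 [282.8 159.2]
-31 -5 [282.6 157. ]
-27 0 [284.8 159.1]
-27 -5 [284.7 156.9]
27 0 [312.9 157. ]
27 -5 [312.8 154.8]
31 0 [314.9 156.8]
31 -5 [314.9 154.6]
```

Run:
```python
from h import *
s=r.snapshot("scene")
f=s["frame"][90:190,240:360]
cv2.imwrite("pics/z1.png",np.clip(cv2.resize(f,None,fx=6,fy=6,interpolation=cv2.INTER_CUBIC)*2.0,0,255).astype(np.uint8)[:600,:800])
```

```text
(no output)
```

View pics/z1.png

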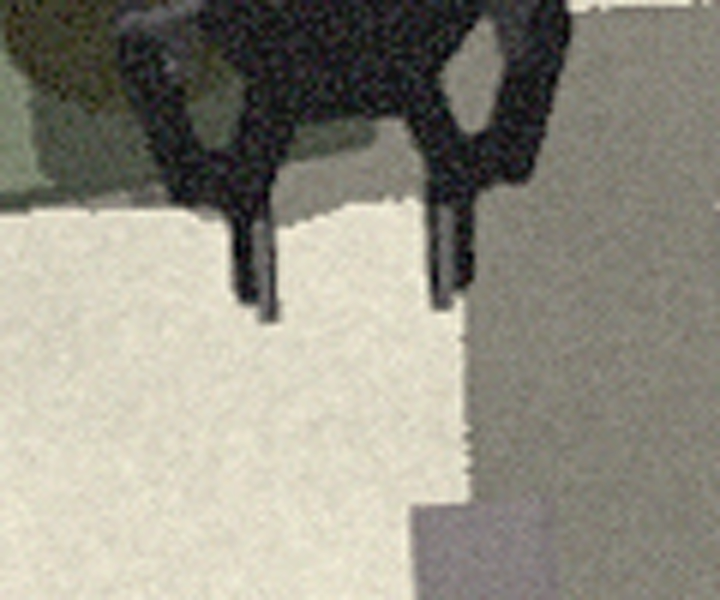

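Run:
```python
from h import *
s=r.snapshot("scene"); 
print(s["camera_matrix"])
p=np.array([0.13177392, 0.55884371, 0.19422672]);R=Ro.from_quat([ 1.15635766e-01,9.93291029e-01,-1.09886316e-03,-3.06053241e-04]).as_matrix()
for y in(-42.5,42.5):
  for d in(0,-13): print(y,d,proj(s,p+R@np.array([0,y,d])/1000))
st=r.read_state();print(st["joint_pos"],st["tool_pos"],st["t"])
for dz in(0,10,20,30):
  for dx in (0,-20): print(dz,dx,proj(s,st["tool_pos"]+[dx/1000,0,dz/1000]))
im=cv2.imread("pics/scene1.png")[0:60,440:560]
cv2.imwrite("pics/z0.png",np.clip(cv2.resize(im,None,fx=6,fy=6,interpolation=cv2.INTER_CUBIC)*2.0,0,255).astype(np.uint8))
```

```text
[[602.62114426   0.         307.83242773]
 [  0.         602.62114426 232.31100946]
 [  0.           0.           1.        ]]
-42.5 0 [466.73278052  37.62901543]
-42.5 -13 [467.86434886  33.32879025]
42.5 0 [500.28135247  37.53359798]
42.5 -13 [501.65039115  33.23368412]
[-0.19437391 -0.20703901  1.76369201  0.01448779  1.32290234 -1.62691965] [ 0.50672529 -0.00686213  0.30110633] 4.25
0 0 [298.88894673 158.20387064]
0 -20 [296.54344329 150.62048884]
10 0 [298.8182077  154.70695061]
10 -20 [296.4566728  147.10270254]
20 0 [298.74644425 151.15938887]
20 -20 [296.36865771 143.53445849]
30 0 [298.67363395 147.56007731]
30 -20 [296.27937105 139.91466324]
```

View pics/z0.png

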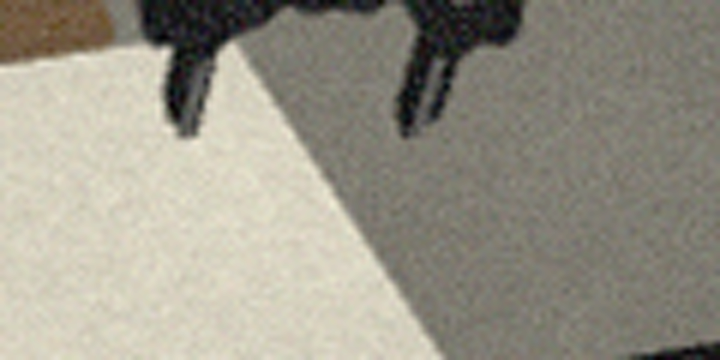

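Run:
```python
from h import *
s=r.snapshot("scene"); t=r.snapshot("top")
print(proj(s,[0,0,0]),proj(s,[.09,.09,0]),proj(s,[.09,-.09,0]),proj(t,[0,0,0]),proj(t,[.09,.09,0]),proj(t,[.09,-.09,0]))
a=cv2.imread("pics/scene1.png")[0:200,180:340]; b=cv2.imread("pics/top1.png")[380:480,230:400]
a=cv2.resize(a,None,fx=3,fy=3);b=cv2.resize(b,None,fx=1.8,fy=1.8)
im=np.zeros((600,800,3),np.uint8); im[:600,:480]=a; im[:180,490:796]=b[:180,:306]
cv2.imwrite("pics/base.png",np.clip(im*2.0,0,255).astype(np.uint8))
```

```text
[261.53944378  96.36643655] [300.25299346 113.26529013] [235.16997184 124.55073141] [318.61343407 501.64035814] [278.81131337 461.38753074] [356.14194465 458.74028097]
```

View pics/base.png

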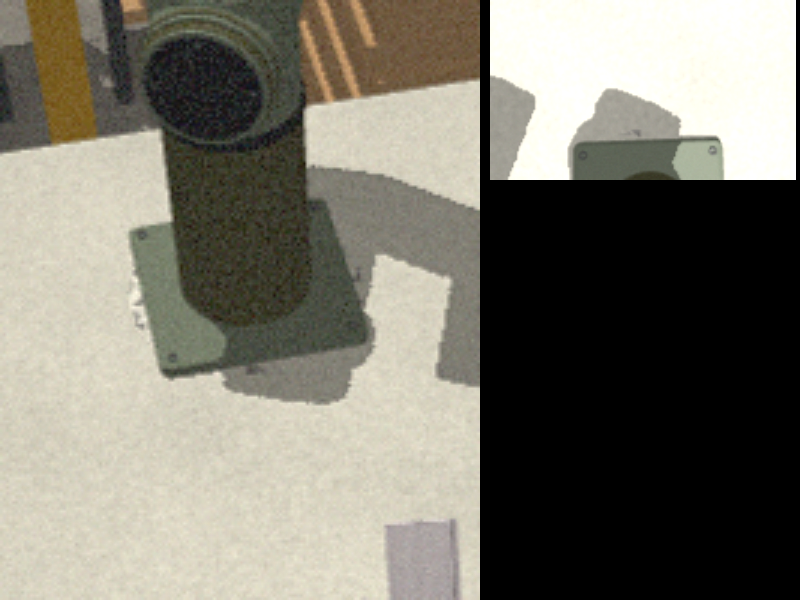

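Run:
```python
from h import *
from scipy.optimize import least_squares
s=r.snapshot("scene"); st=r.read_state()
A=(np.array([0.13177392, 0.55884371, 0.19422672]),Ro.from_quat([ 1.15635766e-01,9.93291029e-01,-1.09886316e-03,-3.06053241e-04]).as_matrix(),42.5,13,[(472.5,22.5),(506.7,22.5)])
B=(st["tool_pos"],Ro.from_quat(st["ee_rot"]).as_matrix(),23.8,4,[(286.3,143.3),(311.7,141.3)])
def res(o,fr):
    out=[]
    for p,R,y,d,ob in(A,B):
        for sg,q in zip((-1,1),ob):
            l=np.array([-11,sg*y,-d])/1000
            X=p+R@(l+o/1000) if fr=="tool" else p+R@l+o/1000
            out+=list(proj(s,X)-q)
    return out
for fr in("tool","world"):
    f=least_squares(res,[0,0,0],args=(fr,)); print(fr,f.x.round(1),np.array(f.fun).round(1))
    for k in range(3):
        e=np.eye(3)[k]; g=least_squares(lambda a:res(a[0]*e,fr),[0]); print("  axis",k,g.x.round(1),np.array(g.fun).round(1))
```

```text
tool [  2.6   1.1 -37.4] [-0.3  0.3  0.1  0.2  0.  -0.2  0.1 -0.1]
  axis 0 [54.] [-7.3  0.1 -8.2 -0.  -1.3  2.1 -2.6  2.3]
  axis 1 [5.] [-2.  13.6 -2.2 13.5  3.2 17.1  2.7 17.3]
  axis 2 [-39.2] [-0.4  0.3  0.1  0.2 -0.5 -0.3 -0.4 -0.2]
world [-8.1  2.8 36.7] [-0.9 -1.  -0.6 -1.1  0.5  0.8  0.6  0.9]
  axis 0 [-38.4] [ -9.7   4.2 -10.5   4.1  -3.8   2.7  -4.7   2.9]
  axis 1 [9.3] [-0.5 13.1 -0.8 13.   5.3 16.5  4.8 16.6]
  axis 2 [44.2] [ 0.  -1.4  0.6 -1.5 -0.2  1.4  0.2  1.5]
```

arm_command --rows '[{"dx": 3.5,"dy": -0.6,"dz": 23.2,"wx": 0,"wy": 0,"wz": 0,"grip": 0.44},{"dx": 3.5,"dy": -0.6,"dz": 23.2,"wx": 0,"wy": 0,"wz": 0,"grip": 0.44},{"dx": 3.5,"dy": -0.6,"dz": 23.2,"wx": 0,"wy": 0,"wz": 0,"grip": 0.44},{"dx": 0,"dy": 0,"dz": 0,"wx": 0,"wy": 0,"wz": 0,"grip": 0.44}]'

```text
t: 4.8
tool_pos: [0.5109, -0.0091, 0.2261]
ee_rot: [0.069, 0.99, -0.009, 0.126]
force: [-0.7, 1.1, -0.5]
finger_gap: 0.563
```

Run:
```python
from h import *
plan((-106,31,230),15)
s=r.snapshot("scene")
f=s["frame"][100:240,240:380]
cv2.imwrite("pics/z2.png",np.clip(cv2.resize(f,None,fx=4.2,fy=4.2,interpolation=cv2.INTER_CUBIC)*2.0,0,255).astype(np.uint8)[:600,:800])
```

```text
t 4.8 chute [-109.5   30.6  226.1] F [-0.87  1.01 -0.48] gap 0.563
shift first (cur axes) [-4.3  0.4 -2.9] rotvec [ 0.02 -0.49 -0.02] shift in target axes [-4.4  0.4 -2.9]
```

View pics/z2.png

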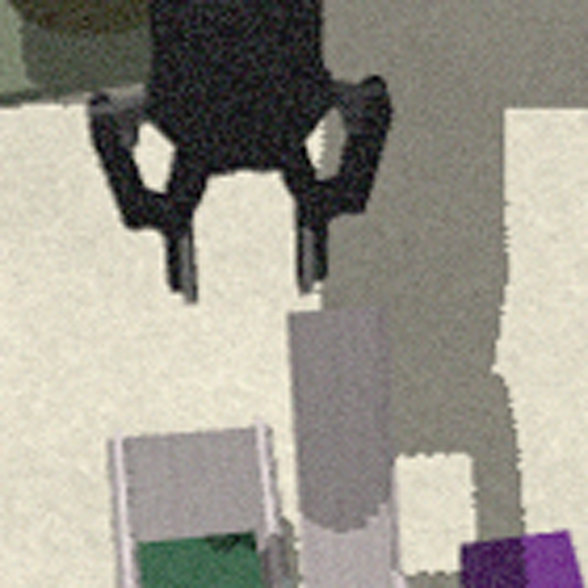

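arm_command --rows '[{"dx": 1.8,"dy": 0,"dz": 10,"wx": 0,"wy": -0.1,"wz": 0,"grip": 0.44},{"dx": 1.8,"dy": 0,"dz": 10,"wx": 0,"wy": -0.1,"wz": 0,"grip": 0.44},{"dx": 1.8,"dy": 0,"dz": 10,"wx": 0,"wy": -0.1,"wz": 0,"grip": 0.44},{"dx": 1.8,"dy": 0,"dz": 10,"wx": 0,"wy": -0.1,"wz": 0,"grip": 0.44},{"dx": 0,"dy": 0,"dz": 0,"wx": 0,"wy": 0,"wz": 0,"grip": 0.44}]'

```text
t: 5.35
tool_pos: [0.5153, -0.0097, 0.1876]
ee_rot: [0.069, 0.989, -0.009, 0.132]
force: [0.4, 0.4, -0.3]
finger_gap: 0.562
```

Run:
```python
from h import *
plan((-106,31,170),15)
s=r.snapshot("scene")
f=s["frame"][100:240,240:380]
cv2.imwrite("pics/z3.png",np.clip(cv2.resize(f,None,fx=4.2,fy=4.2,interpolation=cv2.INTER_CUBIC)*2.0,0,255).astype(np.uint8)[:600,:800])
```

```text
t 5.35 chute [-104.9   30.6  187.6] F [ 0.31  0.45 -0.29] gap 0.562
shift first (cur axes) [ 5.6  0.4 16.7] rotvec [ 0.01  0.18 -0.  ] shift in target axes [ 5.6  0.4 16.7]
```

View pics/z3.png

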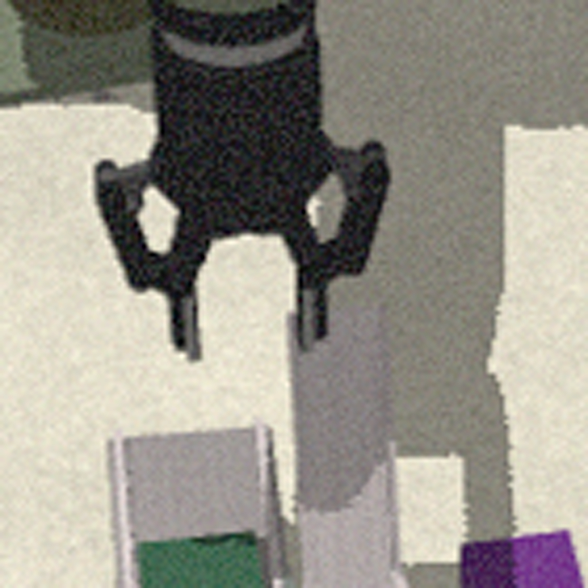

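arm_command --rows '[{"dx": 2.2,"dy": 0,"dz": 7.7,"wx": 0,"wy": 0,"wz": 0,"grip": 0.44},{"dx": 2.2,"dy": 0,"dz": 7.7,"wx": 0,"wy": 0,"wz": 0,"grip": 0.44},{"dx": 2.2,"dy": 0,"dz": 7.7,"wx": 0,"wy": 0,"wz": 0,"grip": 0.44},{"dx": 2.2,"dy": 0,"dz": 7.7,"wx": 0,"wy": 0,"wz": 0,"grip": 0.44},{"dx": 0,"dy": 0,"dz": 0,"wx": 0,"wy": 0,"wz": 0,"grip": 0.44}]'

```text
t: 5.9
tool_pos: [0.5157, -0.0099, 0.1563]
ee_rot: [0.069, 0.989, -0.009, 0.133]
force: [1.1, -0.1, 0.4]
finger_gap: 0.56
```

Run:
```python
from h import *
plan((-105,31,110),15)
s=r.snapshot("scene")
f=s["frame"][100:240,240:380]
cv2.imwrite("pics/z4.png",np.clip(cv2.resize(f,None,fx=4.2,fy=4.2,interpolation=cv2.INTER_CUBIC)*2.0,0,255).astype(np.uint8)[:600,:800])
```

```text
t 5.9 chute [-104.6   30.6  156.3] F [1.13 0.1  0.38] gap 0.56
shift first (cur axes) [12.6  0.4 44.6] rotvec [ 0.    0.29 -0.01] shift in target axes [12.4  0.4 44.6]
```

View pics/z4.png

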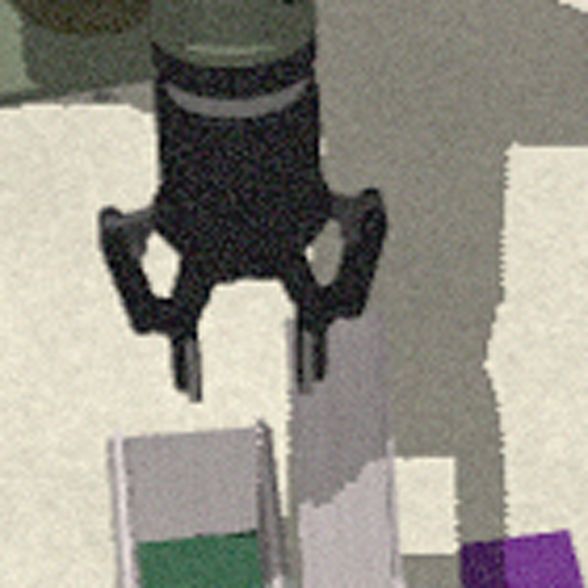

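arm_command --rows '[{"dx": 2.5,"dy": 0.1,"dz": 8.9,"wx": 0,"wy": 0,"wz": 0,"grip": 0.44},{"dx": 2.5,"dy": 0.1,"dz": 8.9,"wx": 0,"wy": 0,"wz": 0,"grip": 0.44},{"dx": 2.5,"dy": 0.1,"dz": 8.9,"wx": 0,"wy": 0,"wz": 0,"grip": 0.44},{"dx": 2.5,"dy": 0.1,"dz": 8.9,"wx": 0,"wy": 0,"wz": 0,"grip": 0.44},{"dx": 2.5,"dy": 0,"dz": 8.9,"wx": 0,"wy": 0,"wz": 0,"grip": 0.44},{"dx": 0,"dy": 0,"dz": 0,"wx": 0,"wy": 0,"wz": 0,"grip": 0.44}]'

```text
t: 6.55
tool_pos: [0.5151, -0.0093, 0.1097]
ee_rot: [0.069, 0.989, -0.009, 0.132]
force: [-0.2, 0.3, 0.3]
finger_gap: 0.561
```

Run:
```python
from h import *
plan((-105,31,65),15)
s=r.snapshot("scene")
f=s["frame"][120:260,240:380]
cv2.imwrite("pics/z5.png",np.clip(cv2.resize(f,None,fx=4.2,fy=4.2,interpolation=cv2.INTER_CUBIC)*2.0,0,255).astype(np.uint8)[:600,:800])
```

```text
t 6.55 chute [-105.2   31.   109.7] F [-0.24  0.27  0.28] gap 0.561
shift first (cur axes) [11.5 -0.  43.2] rotvec [ 0.01  0.23 -0.01] shift in target axes [11.3 -0.  43.2]
```

View pics/z5.png

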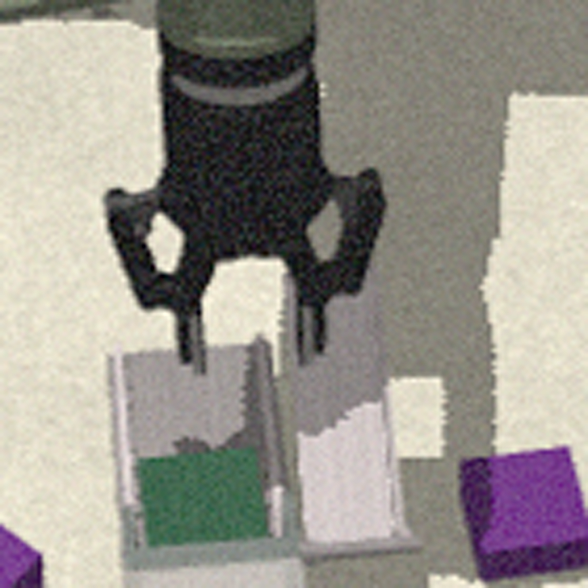

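arm_command --rows '[{"dx": 2.3,"dy": 0,"dz": 8.6,"wx": 0,"wy": 0,"wz": 0,"grip": 0.44},{"dx": 2.3,"dy": 0,"dz": 8.6,"wx": 0,"wy": 0,"wz": 0,"grip": 0.44},{"dx": 2.3,"dy": 0,"dz": 8.6,"wx": 0,"wy": 0,"wz": 0,"grip": 0.44},{"dx": 2.3,"dy": 0,"dz": 8.6,"wx": 0,"wy": 0,"wz": 0,"grip": 0.44},{"dx": 2.3,"dy": 0,"dz": 8.6,"wx": 0,"wy": 0,"wz": 0,"grip": 0.44},{"dx": 0,"dy": 0,"dz": 0,"wx": 0,"wy": 0,"wz": 0,"grip": 0.44}]'

```text
t: 7.2
tool_pos: [0.5151, -0.0093, 0.0652]
ee_rot: [0.069, 0.989, -0.009, 0.132]
force: [0.0, -0.5, 1.4]
finger_gap: 0.562
```

```bash
cat >> h.py <<'E'
def zoom(n,u=240,v=120,w=160,h=150,sc=4.0):
    s=r.snapshot("scene"); f=s["frame"][v:v+h,u:u+w]
    cv2.imwrite(f"pics/{n}.png",np.clip(cv2.resize(f,None,fx=sc,fy=sc,interpolation=cv2.INTER_CUBIC)*2.0,0,255).astype(np.uint8)); return s
def pend(a,R=158.3,dx=0):  # closed end point rotated by opening a
    p=np.array([-135,82.]); c,s_=np.cos(a),np.sin(a)
    return p
E
python3 - <<'E'
from h import *
plan((-105,31,53),15)
s=zoom("z6")
for q in["paddle_end","paddle_mid","flap","carton_mid"]:
  for d in r.pinpoint(q,"scene")[:3]: print(q,round(d["score"],2),C(toworld(s,d["xyz"])).round(1))
E
```

```text
t 7.2 chute [-105.3   31.    65.2] F [ 0.09 -0.52  1.42] gap 0.562
shift first (cur axes) [ 2.9 -0.  11.8] rotvec [ 0.01  0.19 -0.  ] shift in target axes [ 2.9 -0.  11.8]
paddle_end 0.58 [-157.5   71.1  102.1]
paddle_mid 0.82 [-87.4  72.6  97.2]
flap 0.37 [  0.3   2.6 155.6]
carton_mid 0.93 [-59.7   4.2  90.7]
carton_mid 0.85 [  53.6 -157.3   14.3]
carton_mid 0.83 [ -84.3 -127.9   16.9]
```

View pics/z6.png

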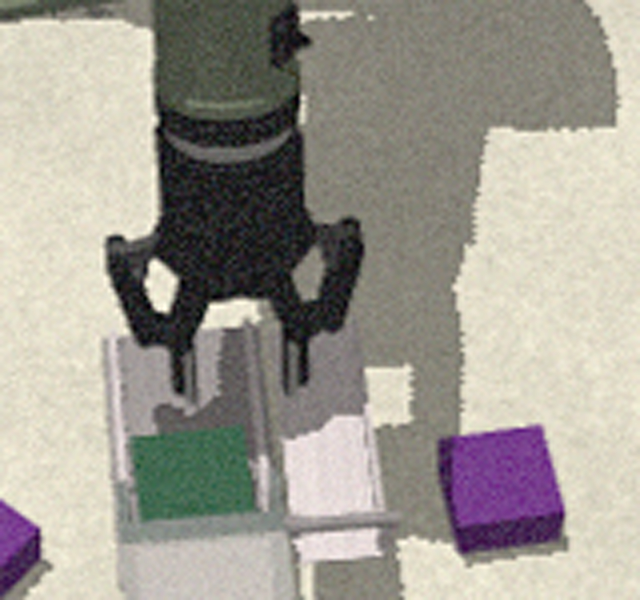

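arm_command --rows '[{"dx": 1.5,"dy": 0,"dz": 5.9,"wx": 0,"wy": 0,"wz": 0,"grip": 0.44},{"dx": 1.5,"dy": 0,"dz": 5.9,"wx": 0,"wy": 0,"wz": 0,"grip": 0.44},{"dx": 0,"dy": 0,"dz": 0,"wx": 0,"wy": 0,"wz": 0,"grip": 0.44}]'

```text
t: 7.75
tool_pos: [0.5167, -0.0097, 0.0543]
ee_rot: [0.069, 0.989, -0.009, 0.133]
force: [0.3, -0.1, 2.5]
finger_gap: 0.563
```

Run:
```python
from h import *
plan((-80,31,53),15)
s=zoom("z7")
for q in["paddle_end","paddle_mid","carton_mid"]:
  for d in r.pinpoint(q,"scene")[:1]: print(q,round(d["score"],2),C(toworld(s,d["xyz"])).round(1))
st=r.read_state(); R=Ro.from_quat(st["ee_rot"]).as_matrix()
for y in(-24,24): print((proj(s,st["tool_pos"]+R@np.array([-11,y,-41.4])/1000)-[240,120])*4)
for x in(-150,-4): 
  for y in (49,95): print(x,y,(proj(s,W((x,y,90)))-[240,120])*4)
```

```text
t 7.75 chute [-103.6   30.9   54.3] F [ 0.35 -0.01  2.52] gap 0.563
shift first (cur axes) [-22.4   0.1   7.5] rotvec [-0.    0.38 -0.01] shift in target axes [-22.4   0.1   7.4]
paddle_end 0.56 [-152.2   73.8   89.5]
paddle_mid 0.91 [-85.6  72.3  87.8]
carton_mid 0.88 [  52.5 -155.9   15.4]
[195.93964815 417.84655865]
[283.33103233 410.77610919]
-150 49 [264.52572674 352.93389424]
-150 95 [346.02581388 346.44897323]
-4 49 [291.18179051 574.35711964]
-4 95 [377.88713784 567.01997307]
```

View pics/z7.png

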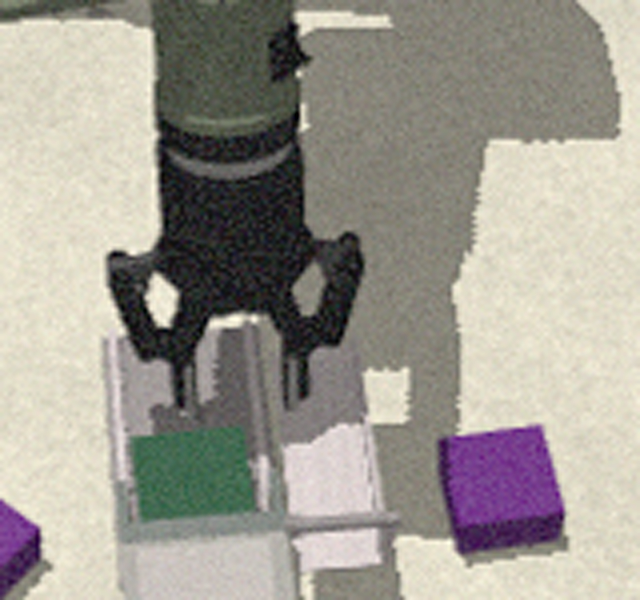

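arm_command --rows '[{"dx": -4.8,"dy": 0,"dz": 1.35,"wx": 0,"wy": 0,"wz": 0,"grip": 0.44},{"dx": -4.8,"dy": 0,"dz": 1.35,"wx": 0,"wy": 0,"wz": 0,"grip": 0.44},{"dx": -4.8,"dy": 0,"dz": 1.35,"wx": 0,"wy": 0,"wz": 0,"grip": 0.44},{"dx": -4.8,"dy": 0,"dz": 1.35,"wx": 0,"wy": 0,"wz": 0,"grip": 0.44},{"dx": -4.8,"dy": 0,"dz": 1.35,"wx": 0,"wy": 0,"wz": 0,"grip": 0.44},{"dx": 0,"dy": 0,"dz": 0,"wx": 0,"wy": 0,"wz": 0,"grip": 0.44}]'

```text
t: 8.55
tool_pos: [0.5427, -0.0133, 0.0551]
ee_rot: [0.069, 0.988, -0.009, 0.134]
force: [0.6, 0.0, 2.1]
finger_gap: 0.562
```

Run:
```python
from h import *
plan((-60,31,53),15)
s=zoom("z8")
for q in["paddle_end","paddle_mid","carton_mid"]:
  for d in r.pinpoint(q,"scene")[:3]: print(q,round(d["score"],2),C(toworld(s,d["xyz"])).round(1))
```

```text
t 8.55 chute [-77.3  30.9  55.1] F [0.58 0.09 2.1 ] gap 0.562
shift first (cur axes) [-16.1   0.1   6.7] rotvec [-0.    0.48 -0.  ] shift in target axes [-16.2   0.1   6.6]
paddle_end 0.83 [-151.1   70.1   90.7]
paddle_end 0.53 [-188.2  367.8    2.5]
paddle_end 0.23 [-84.3  73.9  90.6]
paddle_mid 0.62 [-78.9  70.8  91.6]
carton_mid 0.82 [ -83.6 -124.8   18.1]
carton_mid 0.68 [-97.4 177.1  18.5]
carton_mid 0.57 [  52.5 -153.    15.2]
```

View pics/z8.png

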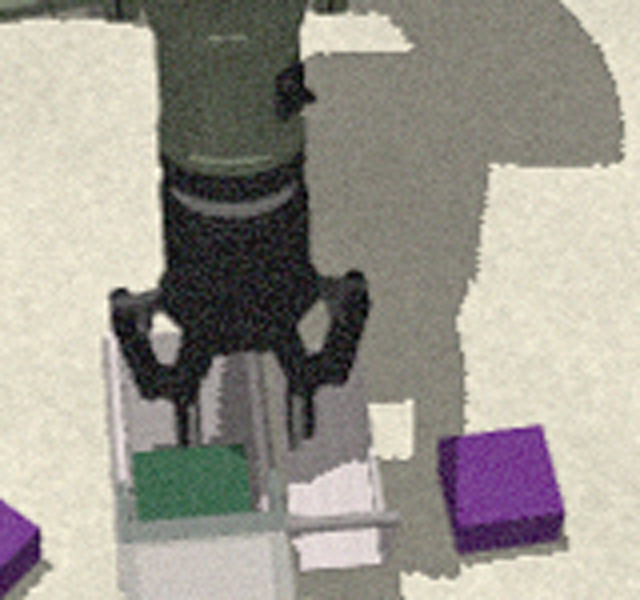

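arm_command --rows '[{"dx": -3.4,"dy": 0,"dz": 1.16,"wx": 0,"wy": 0,"wz": 0,"grip": 0.44},{"dx": -3.4,"dy": 0,"dz": 1.16,"wx": 0,"wy": 0,"wz": 0,"grip": 0.44},{"dx": -3.4,"dy": 0,"dz": 1.16,"wx": 0,"wy": 0,"wz": 0,"grip": 0.44},{"dx": -3.4,"dy": 0,"dz": 1.16,"wx": 0,"wy": 0,"wz": 0,"grip": 0.44},{"dx": -3.4,"dy": 0,"dz": 1.16,"wx": 0,"wy": 0,"wz": 0,"grip": 0.44},{"dx": -3.4,"dy": 0,"dz": 1.16,"wx": 0,"wy": 0,"wz": 0,"grip": 0.44},{"dx": -3.4,"dy": 0,"dz": 1.16,"wx": 0,"wy": 0,"wz": 0,"grip": 0.44},{"dx": 0,"dy": 0,"dz": 0,"wx": 0,"wy": 0,"wz": 0,"grip": 0.44}]'

```text
t: 9.55
tool_pos: [0.5674, -0.0168, 0.0536]
ee_rot: [0.069, 0.988, -0.009, 0.134]
force: [-0.6, -0.5, 3.1]
finger_gap: 0.559
```

Run:
```python
from h import *
plan((-40,31,53),15)
s=zoom("z9")
for q in["paddle_end","paddle_mid"]:
  for d in r.pinpoint(q,"scene")[:1]: print(q,round(d["score"],2),C(toworld(s,d["xyz"])).round(1))
```

```text
t 9.55 chute [-52.4  30.9  53.6] F [-0.5  -0.57  3.05] gap 0.559
shift first (cur axes) [-11.8   0.1   3.9] rotvec [-0.    0.47 -0.  ] shift in target axes [-11.9   0.1   3.8]
paddle_end 0.61 [-148.4   72.6   86.6]
paddle_mid 0.55 [-81.6  73.8  88.5]
```

View pics/z9.png

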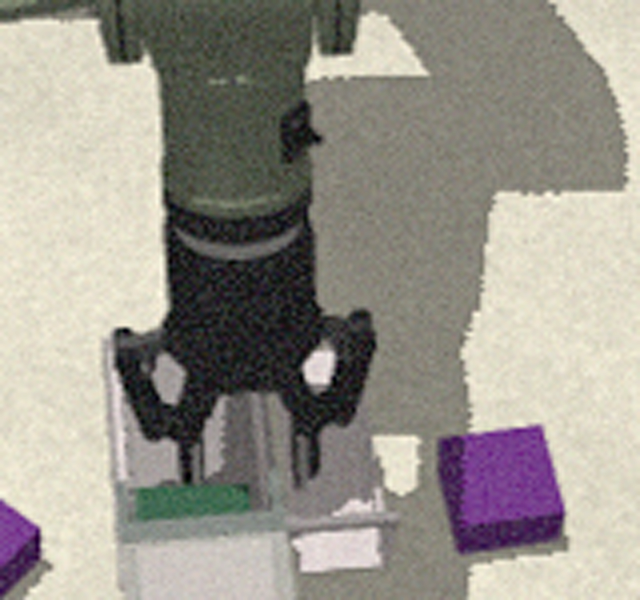

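arm_command --rows '[{"dx": -3.1,"dy": 0,"dz": 0.9,"wx": 0,"wy": 0,"wz": 0,"grip": 0.44},{"dx": -3.1,"dy": 0,"dz": 0.9,"wx": 0,"wy": 0,"wz": 0,"grip": 0.44},{"dx": -3.1,"dy": 0,"dz": 0.9,"wx": 0,"wy": 0,"wz": 0,"grip": 0.44},{"dx": -3.1,"dy": 0,"dz": 0.9,"wx": 0,"wy": 0,"wz": 0,"grip": 0.44},{"dx": 0,"dy": 0,"dz": 0,"wx": 0,"wy": 0,"wz": 0,"grip": 0.44}]'

```text
t: 10.2
tool_pos: [0.5803, -0.0186, 0.0535]
ee_rot: [0.069, 0.988, -0.009, 0.134]
force: [-0.8, 0.4, 2.7]
finger_gap: 0.56
```

Run:
```python
from h import *
plan((-28,31,53),15)
s=zoom("z10")
for q in["paddle_end","paddle_mid"]:
  for d in r.pinpoint(q,"scene")[:1]: print(q,round(d["score"],2),C(toworld(s,d["xyz"])).round(1))
```

```text
t 10.2 chute [-39.4  30.9  53.5] F [-0.82  0.31  2.66] gap 0.56
shift first (cur axes) [-10.9   0.1   3.5] rotvec [-0.    0.49 -0.  ] shift in target axes [-10.9   0.1   3.4]
paddle_end 0.66 [-149.7   71.6   85. ]
paddle_mid 0.72 [-80.   70.4  87.7]
```

View pics/z10.png

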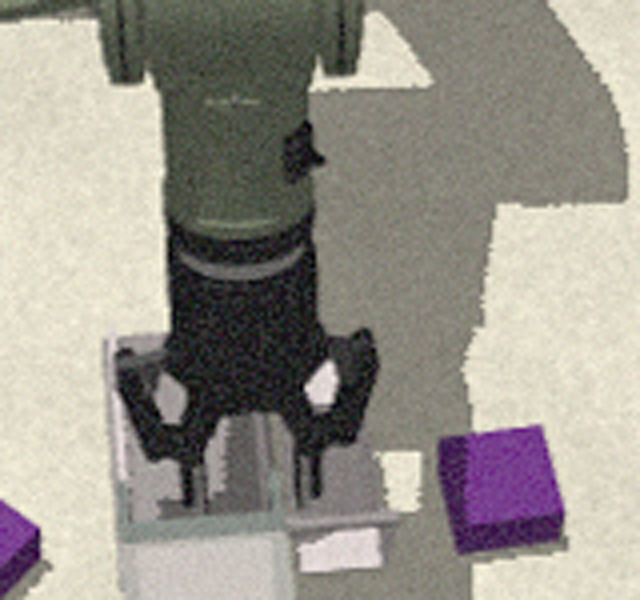

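arm_command --rows '[{"dx": -3.0,"dy": 0,"dz": 0.8,"wx": 0,"wy": 0,"wz": 0,"grip": 0.44},{"dx": -3.0,"dy": 0,"dz": 0.8,"wx": 0,"wy": 0,"wz": 0,"grip": 0.44},{"dx": -3.0,"dy": 0,"dz": 0.8,"wx": 0,"wy": 0,"wz": 0,"grip": 0.44},{"dx": -2.5,"dy": 0,"dz": 0.7,"wx": 0,"wy": 0,"wz": 0,"grip": 0.44},{"dx": 0,"dy": 0,"dz": 0,"wx": 0,"wy": 0,"wz": 0,"grip": 0.44}]'

```text
t: 10.85
tool_pos: [0.5917, -0.0202, 0.0534]
ee_rot: [0.069, 0.989, -0.009, 0.134]
force: [-1.4, 0.7, 3.3]
finger_gap: 0.561
```

Run:
```python
from h import *
plan((-28,31,53),15)
s=zoom("z11",u=250,v=200,w=110,h=140,sc=4.2)
for q in["paddle_end","paddle_mid","carton_mid"]:
  for d in r.pinpoint(q,"scene")[:4]: print(q,round(d["score"],2),C(toworld(s,d["xyz"])).round(1))
```

```text
t 10.85 chute [-27.9  30.9  53.4] F [-1.51  0.49  3.33] gap 0.561
shift first (cur axes) [0.2 0.1 0.4] rotvec [-0.    0.45 -0.  ] shift in target axes [0.2 0.1 0.4]
paddle_end 0.59 [-150.1   70.    88.2]
paddle_mid 0.86 [-78.3  72.9  90.1]
carton_mid 0.71 [-94.9 176.5  16.4]
carton_mid 0.6 [  53.5 -155.8   17.3]
carton_mid 0.32 [ -97.8 -290.2    2. ]
```

View pics/z11.png

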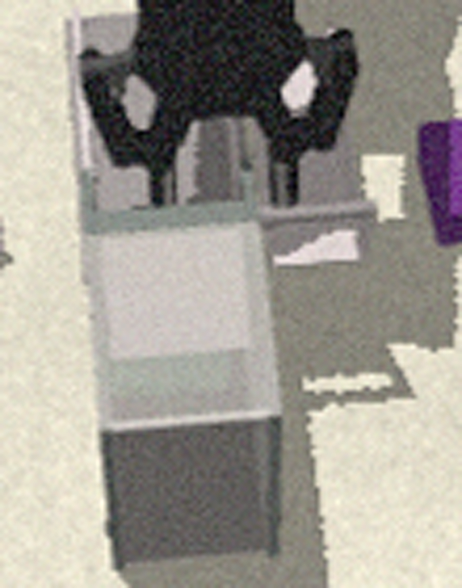

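Run:
```python
from h import *
s=r.snapshot("top"); u,v,w,h=300,160,80,100
a=s["frame"][v:v+h,u:u+w]; a=np.clip(cv2.resize(a,None,fx=5,fy=5,interpolation=cv2.INTER_CUBIC)*2.0,0,255)
t=r.snapshot("scene");b=t["frame"][250:350,255:335];b=np.clip(cv2.resize(b,None,fx=5,fy=5,interpolation=cv2.INTER_CUBIC)*2.5,0,255)
cv2.imwrite("pics/z12.png",np.hstack([a,b]).astype(np.uint8))
st=r.read_state(); print((RC.T@st["force"]).round(2))
```

```text
[-0.85  0.47  3.09]
```

View pics/z12.png

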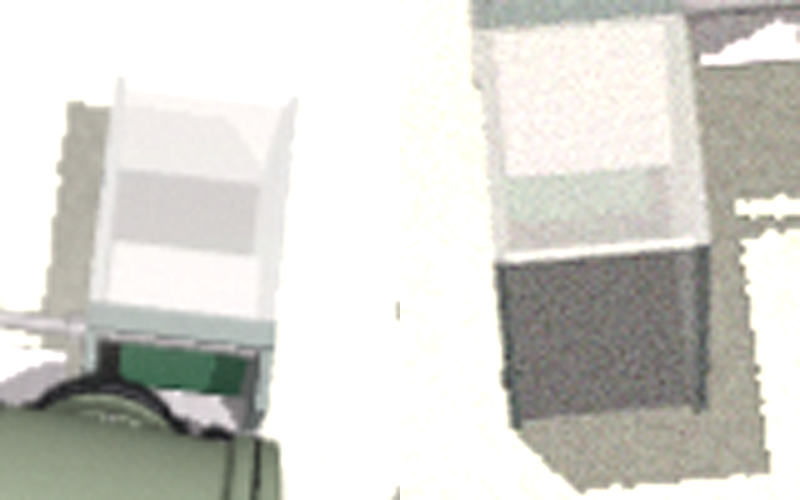

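Run:
```python
from h import *
s=r.snapshot("top"); t=r.snapshot("scene")
def bk(s,u,v,z):
    d=np.array(s["R"]).T@np.linalg.inv(s["camera_matrix"])@[u,v,1]; c=-np.array(s["R"]).T@s["t"]
    return C(c+d*(z/1000-c[2])/d[2])
for (u,v) in((120,395),(215,395),(245,395),(120,342)):
  print("top",u,v,[bk(s,300+u/5,160+v/5,z).round(0)[:2].tolist() for z in(75,90,107,130)])
for (u,v) in((510,172),(670,165),(510,230),(665,222)):
  print("scene",u,v,[bk(t,255+(u-400)/5,250+v/5,z).round(0)[:2].tolist() for z in(6,40,75,107)])
```

```text
top 120 395 [[-20.0, 24.0], [-23.0, 24.0], [-26.0, 24.0], [-29.0, 25.0]]
top 215 395 [[-15.0, -20.0], [-18.0, -20.0], [-21.0, -19.0], [-25.0, -18.0]]
top 245 395 [[-13.0, -34.0], [-16.0, -33.0], [-19.0, -32.0], [-23.0, -31.0]]
top 120 342 [[5.0, 27.0], [2.0, 27.0], [-1.0, 27.0], [-5.0, 27.0]]
scene 510 172 [[-9.0, -30.0], [10.0, -30.0], [30.0, -30.0], [48.0, -29.0]]
scene 670 165 [[-6.0, 41.0], [14.0, 39.0], [33.0, 37.0], [51.0, 35.0]]
scene 510 230 [[20.0, -32.0], [38.0, -32.0], [57.0, -31.0], [75.0, -31.0]]
scene 665 222 [[23.0, 36.0], [41.0, 34.0], [60.0, 33.0], [77.0, 31.0]]
```

arm_command --rows '[{"dx": 0,"dy": 0,"dz": 0,"wx": 0,"wy": 0,"wz": 0,"grip": 0.44},{"dx": 0,"dy": 0,"dz": 0,"wx": 0,"wy": 0,"wz": 0,"grip": 0.44},{"dx": 0,"dy": 0,"dz": 0,"wx": 0,"wy": 0,"wz": 0,"grip": 0.44}]'

```text
t: 11.55
tool_pos: [0.5914, -0.0202, 0.0535]
ee_rot: [0.069, 0.989, -0.009, 0.134]
force: [0.7, -0.4, 5.0]
finger_gap: 0.56
```

```bash
cat >> h.py <<'E'
def binv(n):
    s=r.snapshot("top"); u,v,w,h=300,160,80,100
    a=s["frame"][v:v+h,u:u+w]; a=np.clip(cv2.resize(a,None,fx=5,fy=5,interpolation=cv2.INTER_CUBIC)*2.0,0,255)
    t=r.snapshot("scene");b=t["frame"][250:350,255:335];b=np.clip(cv2.resize(b,None,fx=5,fy=5,interpolation=cv2.INTER_CUBIC)*2.0,0,255)
    cv2.imwrite(f"pics/{n}.png",np.hstack([a,b]).astype(np.uint8))
E
python3 - <<'E'
from h import *
binv("z13"); plan((-26,31,53),15)
E
```

```text
t 11.65 chute [-28.1  30.9  53.5] F [-0.34 -0.26  4.28] gap 0.561
shift first (cur axes) [-1.9  0.1  1.1] rotvec [-0.    0.46 -0.  ] shift in target axes [-1.9  0.1  1.1]
```

View pics/z13.png

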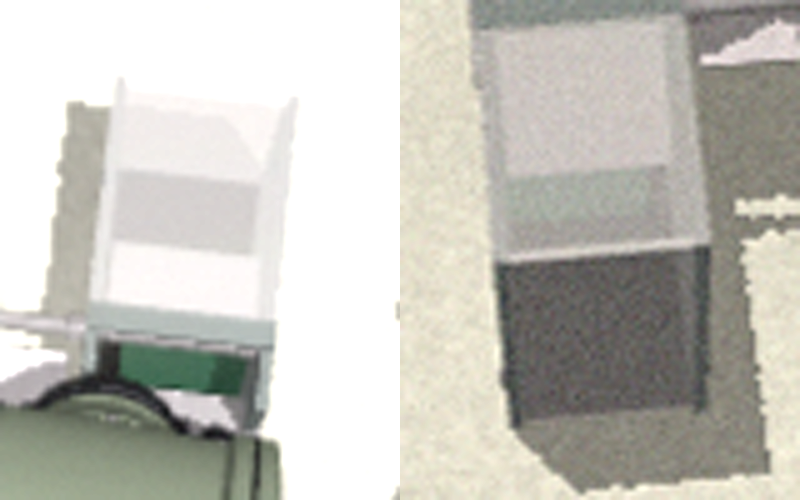

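arm_command --rows '[{"dx": 9,"dy": 0,"dz": -2.5,"wx": 0,"wy": 0,"wz": 0,"grip": 0.44},{"dx": 9,"dy": 0,"dz": -2.5,"wx": 0,"wy": 0,"wz": 0,"grip": 0.44},{"dx": 9,"dy": 0,"dz": -2.5,"wx": 0,"wy": 0,"wz": 0,"grip": 0.44},{"dx": 9,"dy": 0,"dz": -2.5,"wx": 0,"wy": 0,"wz": 0,"grip": 0.44},{"dx": 9,"dy": 0,"dz": -2.5,"wx": 0,"wy": 0,"wz": 0,"grip": 0.44},{"dx": 9,"dy": 0,"dz": -2.5,"wx": 0,"wy": 0,"wz": 0,"grip": 0.44},{"dx": 9,"dy": 0,"dz": -2.5,"wx": 0,"wy": 0,"wz": 0,"grip": 0.44},{"dx": 9,"dy": 0,"dz": -2.5,"wx": 0,"wy": 0,"wz": 0,"grip": 0.44},{"dx": 0,"dy": 0,"dz": 0,"wx": 0,"wy": 0,"wz": 0,"grip": 0.44}]'

```text
t: 12.55
tool_pos: [0.5142, -0.009, 0.0521]
ee_rot: [0.069, 0.989, -0.009, 0.132]
force: [-1.3, 0.0, 1.5]
finger_gap: 0.556
```

Run:
```python
from h import *
binv("z14"); plan((-105,31,200),15)
```

```text
t 12.65 chute [-104.9   31.1   52.5] F [-1.39 -0.54  1.38] gap 0.559
shift first (cur axes) [-3.870e+01 -1.000e-01 -1.424e+02] rotvec [0.   0.24 0.01] shift in target axes [-3.810e+01 -1.000e-01 -1.425e+02]
```

View pics/z14.png

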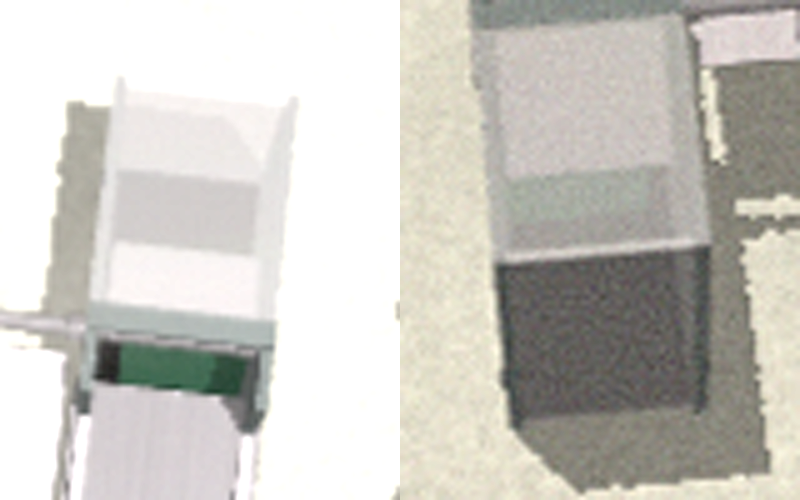

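arm_command --rows '[{"dx": -2.6,"dy": 0,"dz": -9.6,"wx": 0,"wy": 0,"wz": 0,"grip": 0.44},{"dx": -2.6,"dy": 0,"dz": -9.6,"wx": 0,"wy": 0,"wz": 0,"grip": 0.44},{"dx": -2.6,"dy": 0,"dz": -9.6,"wx": 0,"wy": 0,"wz": 0,"grip": 0.44},{"dx": -2.6,"dy": 0,"dz": -9.6,"wx": 0,"wy": 0,"wz": 0,"grip": 0.44},{"dx": -2.6,"dy": 0,"dz": -9.6,"wx": 0,"wy": 0,"wz": 0,"grip": 0.44},{"dx": -2.6,"dy": 0,"dz": -9.6,"wx": 0,"wy": 0,"wz": 0,"grip": 0.44},{"dx": -2.6,"dy": 0,"dz": -9.6,"wx": 0,"wy": 0,"wz": 0,"grip": 0.44},{"dx": -2.6,"dy": 0,"dz": -9.6,"wx": 0,"wy": 0,"wz": 0,"grip": 0.44},{"dx": -2.6,"dy": 0,"dz": -9.6,"wx": 0,"wy": 0,"wz": 0,"grip": 0.44},{"dx": -2.6,"dy": 0,"dz": -9.6,"wx": 0,"wy": 0,"wz": 0,"grip": 0.44}]'

```text
t: 13.65
tool_pos: [0.5165, -0.0096, 0.1536]
ee_rot: [0.069, 0.989, -0.009, 0.134]
force: [1.4, -0.6, 0.9]
finger_gap: 0.555
```

arm_command --rows '[{"dx": -2.6,"dy": 0,"dz": -9.6,"wx": 0,"wy": 0,"wz": 0,"grip": 0.44},{"dx": -2.6,"dy": 0,"dz": -9.6,"wx": 0,"wy": 0,"wz": 0,"grip": 0.44},{"dx": -2.6,"dy": 0,"dz": -9.6,"wx": 0,"wy": 0,"wz": 0,"grip": 0.44},{"dx": -2.6,"dy": 0,"dz": -9.6,"wx": 0,"wy": 0,"wz": 0,"grip": 0.44},{"dx": -4,"dy": 0,"dz": -15,"wx": 0,"wy": 0,"wz": 0,"grip": 0.44},{"dx": -4,"dy": 0,"dz": -15,"wx": 0,"wy": 0,"wz": 0,"grip": 0.44},{"dx": -4,"dy": 0,"dz": -20,"wx": 0,"wy": 0,"wz": 0,"grip": 0.44},{"dx": 0,"dy": 0,"dz": -30,"wx": 0,"wy": 0,"wz": 0,"grip": 0.44},{"dx": 0,"dy": 0,"dz": -30,"wx": 0,"wy": 0,"wz": 0,"grip": 0.44},{"dx": 0,"dy": 0,"dz": 0,"wx": 0,"wy": 0,"wz": 0,"grip": 0.44}]'

```text
t: 14.65
tool_pos: [0.501, -0.0074, 0.3078]
ee_rot: [0.069, 0.988, -0.01, 0.138]
force: [1.2, -1.1, 1.2]
finger_gap: 0.565
```

Run:
```python
from h import *
plan((-105,31,300),15)
s=zoom("z15",u=225,v=110,h=150,w=150)
save("fin1")
s=r.snapshot("scene")
for q in["paddle_end","paddle_mid"]:
  for d in r.pinpoint(q,"scene")[:1]: print(q,round(d["score"],2),C(toworld(s,d["xyz"])).round(1))
s=r.snapshot("top")
for q in["flap","carton_mid","green_box","tape_roll","dispenser"]:
  for d in r.pinpoint(q,"top")[:4]: print(q,round(d["score"],2),toworld(s,d["xyz"]).round(3))
```

```text
t 14.65 chute [-119.5   30.9  307.8] F [ 1.39 -0.94  1.18] gap 0.565
shift first (cur axes) [-11.8   0.1  11.4] rotvec [-0.03  0.95  0.02] shift in target axes [-12.    0.1  11.2]
paddle_mid 0.76 [-95.7  73.  165.1]
flap 0.89 [ 0.612 -0.056  0.141]
carton_mid 0.88 [ 0.514 -0.169  0.014]
carton_mid 0.62 [0.548 0.129 0.016]
carton_mid 0.57 [ 0.626 -0.06   0.037]
green_box 0.86 [0.477 0.334 0.001]
tape_roll 0.9 [ 0.479 -0.326 -0.003]
dispenser 0.64 [ 0.697  0.373 -0.   ]
```

View pics/fin1.png

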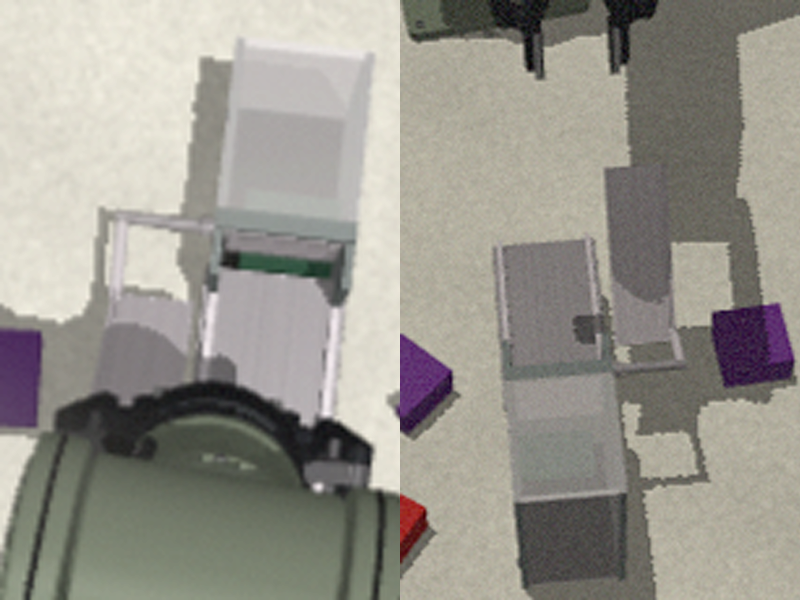

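Run:
```python
from h import *
st=r.read_state(); print(abs(st["joint_vel"]).max()); print(r.close_job())
```

```text
0.0046740635242566025
the job is handed in; nothing more can be done
None
```

The green carton is in the bin and the flap is closed. I handed the job in at about 15 s, with the arm clear above the chute.

**What I did:** One finger pressed the paddle level and held it there, at about 2–5 N. The other pushed the carton along the deck until the pushing finger stood at about chute x -28, so the carton's centre was about 14 mm past the deck edge. I then backed off along the paddle and raised the arm so the flap could close.

**Last checks:**
- **Carton:** The deck is empty, and green shows only below the deck edge and through the window. The network puts the carton's centre about 11 mm past the hinge line and 37 mm high, which fits it standing on end on the bin floor.
- **Flap and paddle:** In the pictures the flap and paddle stand as they did at the start. The network gave the paddle's middle at 165 mm high, which matches closed (166.5 mm). It did not find the paddle's end in that last picture.
- **Bystanders:** The green box, tape roll and dispenser read the same as at the start, within about 4 mm.

**What disagreed:**
- **Finger length:** The camera showed the fingertips about 41 mm behind the reported tool point; only about 4 mm of that was expected from the part-open fingers. First contact with the paddle agreed with the camera, so I used the camera's figure for heights and stops.
- **Carton in the bin:** From the first pictures after the push I could not tell whether the carton had dropped or was caught on the edge. The clear top view after backing off settled that it had dropped.
- **Carton and flap:** I did not see the carton touch the flap, but the view under the header was partly hidden during the last centimetres of the push.

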